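# Revolve the spice carousel and load the mill

### The job

Turn the spice carousel, which has finger posts to push it round by, until the red-capped cartridge stands at rest in the middle of the open front, then lift it out and push it upright into the collet of the spice mill, past the stiff seal, until it bottoms, and let go. Leave the other cartridges standing in their wells, and do not shift or knock over the oil bottle, the mug or the salt jar.

Things in the scene. Friction and masses are not known exactly. Their poses are not given: they have to be found in the camera images.
- carousel: Fixed carousel stand. Origin: on the counter, on the vertical turning axis; its -x is the open front, towards the robot. On it turns a round wooden deck, radius 158 mm, upper face 30 mm above the counter, either way, with light drag (about 1 N at a post); it stays where it is left. A hub of diameter 44 mm rises to 105 mm.
- canopy_edge (a point): Middle of the front edge of the stand's fixed clear canopy plate, 20 mm before the turning axis. The plate covers the rear: 200 mm back from this edge, 180 mm to each side, underside 160 mm and top 166 mm above the counter, on four 12 mm posts 172 mm to each side, 8 and 192 mm behind the edge. All before the edge is open from above.
- finger_post (a point): Top centre of one of six steel finger posts on the deck, for pushing it round: diameter 12 mm, from 30 to 110 mm above the counter, at radius 145 mm from the axis, 60 degrees apart, each half-way in angle between two wells. This one is 30 degrees anticlockwise (seen from above) of the red cartridge's well; it turns with the deck.
- carousel_front (a point): Point in the middle of the carousel's open front, 105 mm from the turning axis along the stand's -x and 77.5 mm above the counter: where the middle of a cartridge is when its well faces squarely out.
- red_pocket (a point): The well in which the red-capped cartridge starts: point on the well's axis, 47.5 mm above the deck; it turns with the deck. Six wells, each with one cartridge, lie at radius 105 mm, 60 degrees apart; each has a 28 mm high steel rim, outer diameter 45 mm, inner 40 mm.
- deck (a joint): Turn of the deck since the start, rad, positive anticlockwise seen from above (limits +-12.6).
- red_mid (a point): Centre (half-way up) of the wanted cartridge: upright round rigid tube, diameter 36 mm, 95 mm tall, closed both ends, amber body, the top 30 mm a red cap; about 90 g. Its z axis is the tube's axis. It starts standing in its well, always away from the open front.
- mill_mouth (a point): Centre of the mouth of the push-fit collet on top of the fixed electric spice mill, 115 mm above the counter. The mill is a black block 125 x 115 x 70 mm high with a steel collet block 85 x 85 x 45 mm on top; the vertical hole is 39 mm in diameter with a 3 mm chamfer. z axis up.
- seal (a joint): Travel of the black rubber seal disc inside the collet, m, growing downward: 0 at the start, when its top is 12 mm below the mouth; 0.016 when bottomed, 28 mm below the mouth. It drags stiffly (about 11 N, plus 20 N s/m), stays where it is left and moves only when the cartridge is pressed down on it. A bottomed cartridge stands 67 mm above the mouth.
- white_mid (a point): Centre of the white-capped cartridge, same size as the wanted one; stays in its well.
- green_mid (a point): Centre of the green-capped cartridge, same size as the wanted one; stays in its well.
- yellow_mid (a point): Centre of the yellow-capped cartridge, same size as the wanted one; stays in its well.
- blue_mid (a point): Centre of the blue-capped cartridge, same size as the wanted one; stays in its well.
- black_mid (a point): Centre of the black-capped cartridge, same size as the wanted one; stays in its well.
- oil_mid (a point): Bystander: green glass oil bottle, diameter 56 mm, 205 mm tall; point on its axis 100 mm above its foot.
- mug_mid (a point): Bystander: white mug, rim diameter 76 mm, 90 mm tall, with a handle; point on its axis 45 mm above its foot.
- salt_mid (a point): Bystander: blue ceramic salt jar with steel cap, diameter 44 mm, 85 mm tall; point on its axis 42 mm above its foot.

How it is judged:
By the outcome, as a careful person would: the job done as asked, in the order asked, and still so for the second after the job is handed in, with the robot touching nothing.
It also fails if it takes over 72 s, if anything falls off the work surface, if the arm or the gripper's body presses on something with over 40 N, if the wrist force passes 120 N, or if a joint passes its speed limit or range.

### The arm

A 6-joint arm with a two-finger parallel gripper is mounted at the origin on the work surface. World frame = base frame: x ahead of the robot, y to its left, z up, the work surface at z = 0. Lengths are in m, angles in rad, forces in N, time in s.
With the tool pointing down it reaches from about 0.35 to 0.975 m from the base axis. Payload 4.9 kg.
Tool frame: the origin (TCP) lies midway between the tips of the shut fingers; the grasp point (between the pads) lies 19 mm behind it; z points along the fingers, y is the direction in which the jaws open and shut (so a half turn about z gives the same grasp; the last joint's range is limited). The gripper opens to 85 mm and grips with 20 to 120 N. Pads are 22 mm wide; open, the fingers measure 114 mm over their backs; the gripper's body (76 mm by 85 mm) begins 54 mm behind the grasp point. The pads swing forward as they close: fully open they stand 13 mm farther back than shut.
Start: joints at [1.197, 0.053, 1.613, -0, 1.476, -0.119], TCP at [0.158, 0.605, 0.231] pointing down, gripper open.
Joint ranges: [-3.01, 3.01], [-1.01, 2.22], [0.06, 2.58], [-1.02, 4.17], [0.09, 2.62], [-3.14, 3.14]. Speed limits (rad/s): [2.57, 2.57, 3.14, 3.14, 3.14, 3.14].

### API

Orientations are given as a rotation vector (axis times angle).
In Python, from station import ctrl gives the robot as it stands.
- The arm moves only by the tool jog_arm, never from a script. Its argument "steps" is a list of rows, each an object of numbers: "dx", "dy", "dz": the shift along the world's x, y, z in units of 60 mm (1.0 is 60 mm); "twist": the turn about the world's z in units of 10 degrees (1.0 is 10 degrees). A call has 1 to 5 rows; each row is the pose to reach, as a shift and turn from the pose measured when the call began; what a row does not reach only later rows make up. A row lasts 1/8 s, in which the tool goes at most 62.5 mm and 10.7 degrees, less where a joint would pass 70% of its speed; a pose out of reach is approached as far as the arm can. A call with a gripper value outside its range is refused whole. "gripper" is the closure in counts, from 0 (fully open) to 255 (shut), set as the call begins (left out, the last holds). The fingers move at their own pace and stop on an object; "newtons" is the grip in N (left out, the last holds). Time passes only in rows, so rows that repeat a pose let the fingers close. It gives the time, the measured TCP pose, the force and the opening at its end, in the units of the state.
- ctrl.get_obs(): the state, without advancing time (a new reading comes with each control period).
- ctrl.get_image(name): name is "side" or "top"; returns a dict with "frame" (384x512x3 uint8, red, green, blue), "range_z" (384x512 float32, m along the optical axis (not along the pixel's ray), 0 where there is no reading), "fx", "fy", "cx", "cy" (pixels), "D" ([k1, k2, p1, p2, k3] as OpenCV has them; the pictures are not rectified), "extrinsics" (4x4, takes a point from camera to world coordinates). Camera axes: x right, y down, z forward; pixel columns grow to the right and rows downward; lengths in m; the calibration is good to about 2 mm. A picture is of the moment at which its call begins.
- ctrl.finish_job(): hands the job in, once; it reports no verdict.
The state is a dict: "t": time; "q": joint angles; "dq": joint speeds; "effort": joint torques, N m; "tool_pos": TCP position; "tool_rot": TCP orientation; "contact_force": force on the tool from outside, world axes, zero at the start; "wrist_torque": the same for the moment, N m; "opening": finger opening in m.
Only numpy, scipy, OpenCV 4.12 (cv2) and the standard library are available. Lean on these libraries where they do the work, as an engineer would, in place of code of your own. Each camera call takes 0.05 s, during which the arm holds its last target.

## Working session

There is one attempt and no reset: what is moved stays moved. The work goes in short steps, Python scripts to look and compute and a tool call to move; the robot and the scene stay as the last step left them, time stands still between calls to the robot, and variables do not carry over. Pictures are saved under pics/ and viewed, and the job is handed in when it is done.

Besides the shell and the picture viewer there is one more tool, called after "Emit:" as a command line: name --argument value ..., lists and objects as JSON in quotes. jog_arm: Moves the arm, as the interface text tells. Its arguments: {"type":"object","properties":{"steps":{"type":"array"},"gripper":{"type":"number"},"newtons":{"type":"number"}},"required":["steps"]}

```bash
mkdir -p pics; ls; cat > h.py <<'E'
from station import ctrl
import numpy as np, cv2
def grab(n,tag):
    im=ctrl.get_image(n); cv2.imwrite(f'pics/{tag}.png',cv2.cvtColor(im['frame'],cv2.COLOR_RGB2BGR))
    np.savez(f'{tag}.npz',**{k:im[k] for k in im}); return im
def K(im): return np.array([[im['fx'],0,im['cx']],[0,im['fy'],im['cy']],[0,0,1.]])
def ray(im,u,v):
    p=cv2.undistortPoints(np.array([[[u,v]]],float),K(im),np.array(im['D'],float))[0,0]
    return np.array([p[0],p[1],1.])
def atz(im,u,v,z):
    E=im['extrinsics'];d=E[:3,:3]@ray(im,u,v);o=E[:3,3];return o+d*(z-o[2])/d[2]
def cloud(im):
    h,w=im['range_z'].shape
    uv=np.stack(np.meshgrid(np.arange(w),np.arange(h)),-1).reshape(-1,1,2).astype(float)
    p=cv2.undistortPoints(uv,K(im),np.array(im['D'],float)).reshape(h,w,2)
    z=im['range_z'][...,None];c=np.concatenate([p*z,z],-1)
    E=im['extrinsics'];return c@E[:3,:3].T+E[:3,3]
def load(tag): return dict(np.load(f'{tag}.npz'))
E
python3 - <<'E'
from h import *
for n in('side','top'):
    im=grab(n,n+'0'); print(n,im['fx'],im['D'],im['extrinsics'].round(3).tolist())
o=ctrl.get_obs()
for k in o: print(k,np.round(o[k],3))
E
```

```text
pics
side 347.2777478584694 [-0.0804434  0.         0.         0.         0.       ] [[0.759, -0.331, 0.561, 0.104], [-0.651, -0.368, 0.664, -0.509], [-0.013, -0.869, -0.495, 0.502], [0.0, 0.0, 0.0, 1.0]]
top 363.4673587614631 [-0.04713794  0.          0.          0.          0.        ] [[-0.006, -0.994, 0.106, 0.416], [-1.0, 0.006, 0.004, 0.027], [-0.005, -0.106, -0.994, 1.198], [0.0, 0.0, 0.0, 1.0]]
t 0.1
q [ 1.197  0.053  1.614 -0.     1.476 -0.119]
dq [ 0.001 -0.001 -0.004  0.001 -0.001  0.001]
effort [ 1.0000e-03 -3.9490e+01 -3.7137e+01 -0.0000e+00  4.0000e-03 -0.0000e+00]
tool_pos [0.157 0.604 0.23 ]
tool_rot [-3.990e-01 -3.116e+00  3.000e-03]
contact_force [ 0.335 -0.318 -0.127]
wrist_torque [ 0.064 -0.033 -0.045]
opening 0.085
```

View pics/side0.png

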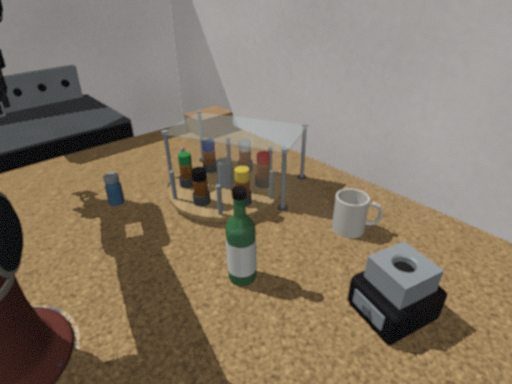

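View pics/top0.png

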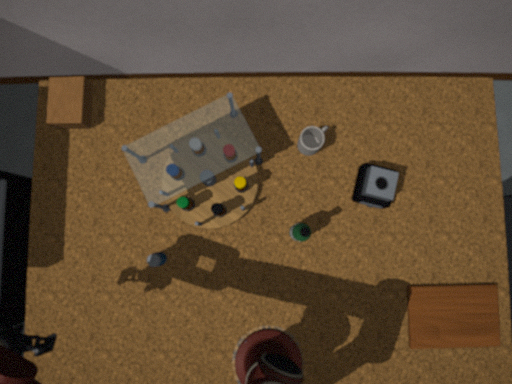

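```bash
python3 - <<'E'
from h import *
a=cv2.imread('pics/top0.png')
c=a[85:235,105:275]; cv2.imwrite('pics/t0c.png',cv2.resize(np.clip(c*1.6,0,255).astype('uint8'),None,fx=4.5,fy=4,interpolation=cv2.INTER_CUBIC))
c=a[110:250,280:410]; cv2.imwrite('pics/t0m.png',cv2.resize(np.clip(c*1.6,0,255).astype('uint8'),None,fx=4,fy=4,interpolation=cv2.INTER_CUBIC))
E
```

```text
(no output)
```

View pics/t0c.png

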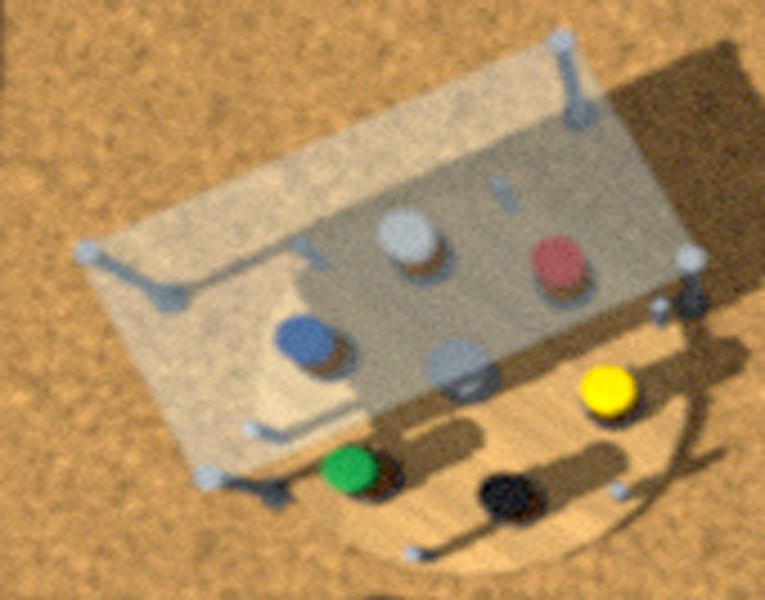

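View pics/t0m.png

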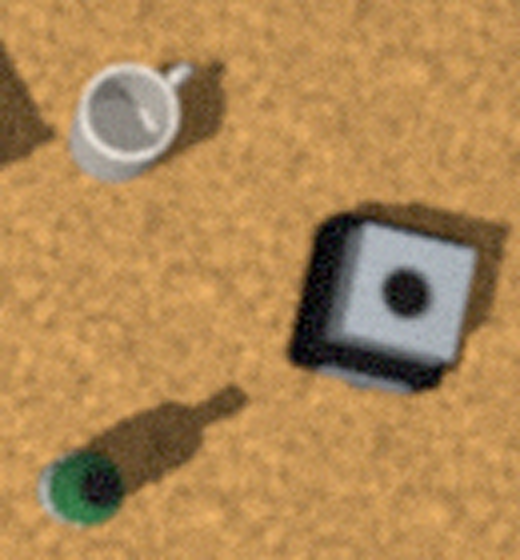

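```bash
cat > m.py <<'E'
from h import *
from scipy.optimize import least_squares
im=load('top0')
P=lambda x,y,z:atz(im,105+(x+.5)/4.5-.5,85+(y+.5)/4-.5,z)
caps=dict(red=(559,258),white=(408,234),blue=(306,338),green=(350,468),black=(508,495),yellow=(608,391))
C={k:P(*v,.125) for k,v in caps.items()}
posts=[P(*v,.11) for v in [(413,554),(619,491),(660,308),(252,428),(300,245),(500,183)]]
order=['red','white','blue','green','black','yellow']
for k in C: print(k,C[k].round(4))
print('hub',P(462,370,.105).round(4))
cor=[P(*v,.166) for v in [(89,252),(561,40),(691,258),(207,476)]]
for c in cor: print('corner',c.round(4))
print([np.round(p[:2],3).tolist() for p in posts])
def f(p):
    r=[]
    for i,k in enumerate(order):
        a=p[2]+i*np.pi/3; r+=list(C[k][:2]-p[:2]-.105*np.array([np.cos(a),np.sin(a)]))
    return r
s=least_squares(f,[.7,.1,0]);print(s.x,np.degrees(s.x[2]),np.abs(s.fun).max())
for p in posts:
    d=p[:2]-s.x[:2];print('post r',np.hypot(*d).round(4),np.degrees(np.arctan2(d[1],d[0])).round(1))
fc=(cor[1]+cor[0])/2; bc=(cor[2]+cor[3])/2
d=(fc-bc)[:2]; print('stand dir',np.degrees(np.arctan2(d[1],d[0])), 'y', np.degrees(np.arctan2(*(cor[0]-cor[1])[:2][::-1])),np.degrees(np.arctan2(*(cor[3]-cor[2])[:2][::-1])),'front post mid',bc,'len',np.hypot(*d), np.linalg.norm(cor[0]-cor[1]))
Q=lambda x,y,z:atz(im,280+(x+.5)/4-.5,110+(y+.5)/4-.5,z)
print('mill hole',Q(406,293,.115).round(4),'corners',[Q(*v,.115).round(3).tolist()[:2] for v in [(366,221),(476,252),(450,362),(337,334)]])
print('mug',Q(128,113,.09).round(4),'oil',Q(102,486,.205).round(4))
E
python3 m.py
python3 - <<'E'
from h import *
s=load('side0');c=cloud(s)
a=cv2.imread('pics/side0.png')
cr=a[130:240,150:310];cv2.imwrite('pics/s0c.png',cv2.resize(cr,None,fx=5,fy=5,interpolation=cv2.INTER_CUBIC))
cr=a[230:340,340:450];cv2.imwrite('pics/s0m.png',cv2.resize(cr,None,fx=5,fy=5,interpolation=cv2.INTER_CUBIC))
t=load('top0');ct=cloud(t)
for n,C in(('side',c),('top',ct)):
  m=(C[...,2]>.108)&(C[...,2]<.122)&(C[...,1]<-.1)&(C[...,0]>.3)
  p=C[m];print(n,len(p),p.min(0) if len(p) else'',p.max(0)if len(p) else'',p.mean(0)if len(p) else'')
E
```

```text
red [0.6655 0.1165 0.125 ]
white [0.6849 0.2181 0.125 ]
blue [0.6057 0.2854 0.125 ]
green [0.5076 0.2542 0.125 ]
black [0.4869 0.1496 0.125 ]
yellow [0.5641 0.0837 0.125 ]
hub [0.5837 0.1836 0.105 ]
corner [0.6633 0.4188 0.166 ]
corner [0.8204 0.1124 0.166 ]
corner [0.6553 0.028  0.166 ]
corner [0.4989 0.337  0.166 ]
[[0.444, 0.214], [0.49, 0.077], [0.63, 0.049], [0.54, 0.324], [0.681, 0.295], [0.728, 0.158]]
[ 0.58578137  0.18457204 -0.7191993 ] -41.207084321376826 0.00219887174855235
post r 0.1448 168.1
post r 0.1436 -131.6
post r 0.1422 -72.0
post r 0.147 108.3
post r 0.1453 49.2
post r 0.1448 -10.4
stand dir 26.76338842258605 y 117.13640023470764 116.85922885960852 front post mid [0.57709389 0.18251422 0.166     ] len 0.18454784812012018 0.3443659065892235
mill hole [ 0.5614 -0.3425  0.115 ] corners [[0.617, -0.314], [0.593, -0.398], [0.509, -0.374], [0.531, -0.289]]
mug [ 0.7078 -0.139   0.09  ] oil [ 0.4182 -0.0984  0.205 ]
side 2271 [ 0.38724729 -0.39812257  0.10804549] [ 1.28399392 -0.10011135  0.12191732] [ 0.64050123 -0.31342219  0.11440355]
top 696 [ 0.43334797 -0.39506903  0.10802338] [ 0.61364495 -0.12068263  0.12128992] [ 0.56254985 -0.34339576  0.11460141]
```

View pics/s0c.png

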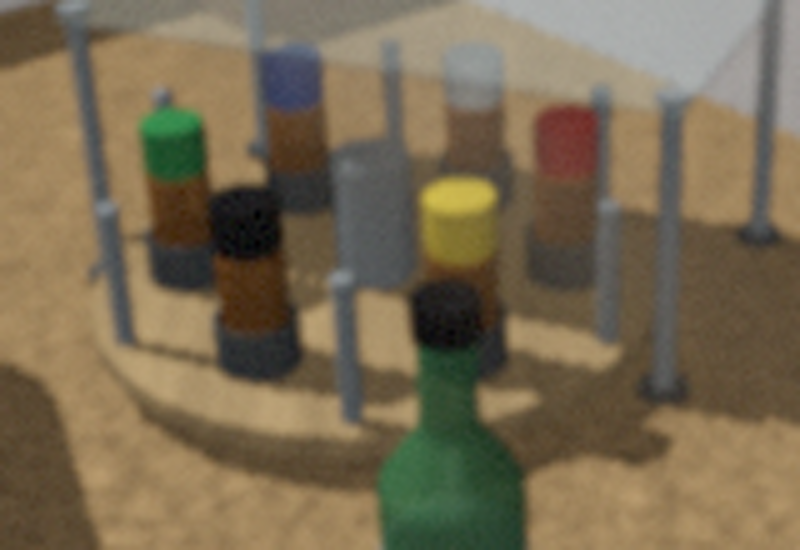

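View pics/s0m.png

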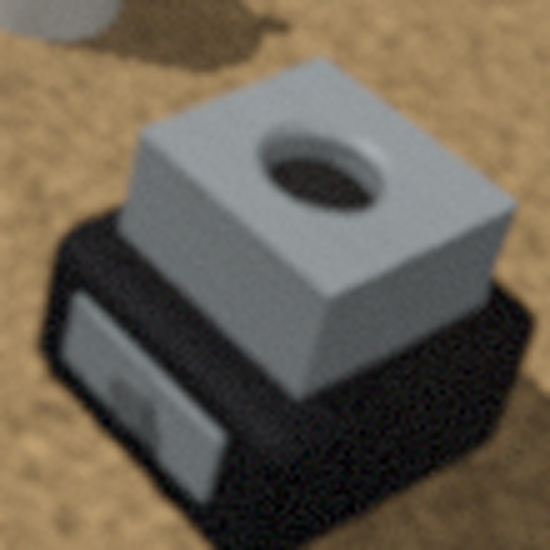

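Emit:
jog_arm --steps '[{"dx": 0.6, "dy": -0.9, "twist": 1}, {"dx": 1.2, "dy": -1.8, "twist": 2}, {"dx": 1.8, "dy": -2.7, "twist": 3}, {"dx": 2.4, "dy": -3.6, "twist": 4}, {"dx": 2.8, "dy": -4.4, "twist": 4.16}]' --gripper 120 --newtons 60

```text
validation failed for argument at $.st...
```

Emit:
jog_arm --steps '[{"dx": 0.6, "dy": -0.9, "dz": 0.0, "twist": 1.0}, {"dx": 1.2, "dy": -1.8, "dz": 0.0, "twist": 2.0}, {"dx": 1.8, "dy": -2.7, "dz": 0.0, "twist": 3.0}, {"dx": 2.4, "dy": -3.6, "dz": 0.0, "twist": 4.0}, {"dx": 2.8, "dy": -4.4, "dz": 0.0, "twist": 4.2}]' --gripper 120 --newtons 60

```text
t: 0.72
tool_pos: [0.322, 0.346, 0.2298]
tool_rot: [-0.748, 3.051, -0.003]
contact_force: [0.3, -0.5, -0.5]
opening: 0.0453
```

Emit:
jog_arm --steps '[{"dx": 0.5, "dy": -0.85, "dz": 0.0, "twist": 0.0}, {"dx": 1.05, "dy": -1.7, "dz": 0.0, "twist": 0.0}, {"dx": 1.6, "dy": -2.6, "dz": 0.0, "twist": 0.0}, {"dx": 2.2, "dy": -3.5, "dz": 0.0, "twist": 0.0}, {"dx": 2.6, "dy": -4.2, "dz": 0.0, "twist": 0.0}]'

```text
t: 1.35
tool_pos: [0.4786, 0.0918, 0.2295]
tool_rot: [0.747, -3.052, 0.003]
contact_force: [0.8, 0.5, 0.5]
opening: 0.0451
```

Check alignment over the post before descending.

Emit:
jog_arm --steps '[{"dx": 0.2, "dy": -0.26, "dz": -0.6, "twist": 0.0}, {"dx": 0.2, "dy": -0.26, "dz": -1.3, "twist": 0.0}, {"dx": 0.2, "dy": -0.26, "dz": -1.3, "twist": 0.0}]'

```text
t: 1.72
tool_pos: [0.4875, 0.0758, 0.1471]
tool_rot: [0.743, -3.043, -0.0]
contact_force: [-0.5, 0.2, -0.1]
opening: 0.0448
```

```bash
python3 - <<'E'
from h import *
print(ctrl.get_obs()['tool_pos'])
for n,(y0,y1,x0,x1) in(('side',(100,240,150,310)),('top',(80,240,105,285))):
    grab(n,n+'1');a=cv2.imread(f'pics/{n}1.png')[y0:y1,x0:x1];cv2.imwrite(f'pics/{n}1c.png',cv2.resize(a,None,fx=4,fy=3.7,interpolation=cv2.INTER_CUBIC))
E
```

```text
[0.48749286 0.0758075  0.14706399]
```

View pics/side1c.png

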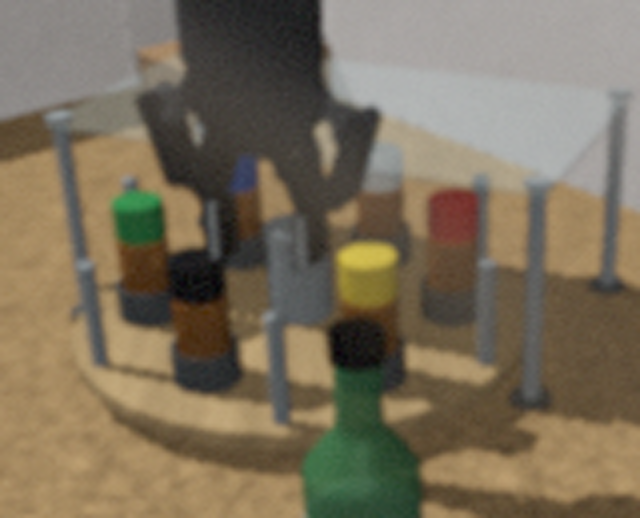

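View pics/top1c.png

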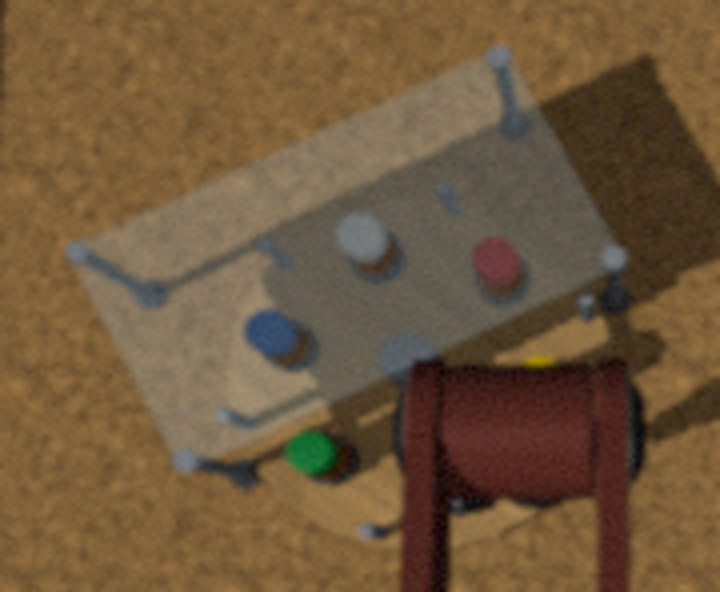

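```bash
cat >> h.py <<'E'
AX=np.array([.586,.185]); Y=np.radians(207.)
F=np.array([np.cos(Y),np.sin(Y)]);L=np.array([-np.sin(Y),np.cos(Y)])
E
python3 - <<'E'
from h import *
p=np.array([.4890,.0765])
def W(f,l):return AX+f*F+l*L
for ph in [21.8,15,10,5,0,-5,-10,-15,-20,-25,-30,-34]:
    a=np.radians(ph);w=W(.145*np.cos(a),.145*np.sin(a)-.0165);print(ph,w.round(4),((w-p)/.06).round(2))
E
```

```text
21.8 [0.483  0.0906] [-0.1   0.24]
15 [0.4708 0.1027] [-0.3   0.44]
10 [0.4627 0.1124] [-0.44  0.6 ]
5 [0.4555 0.1229] [-0.56  0.77]
0 [0.4493 0.1339] [-0.66  0.96]
-5 [0.4441 0.1454] [-0.75  1.15]
-10 [0.4398 0.1573] [-0.82  1.35]
-15 [0.4367 0.1696] [-0.87  1.55]
-20 [0.4346 0.182 ] [-0.91  1.76]
-25 [0.4336 0.1946] [-0.92  1.97]
-30 [0.4337 0.2073] [-0.92  2.18]
-34 [0.4346 0.2174] [-0.91  2.35]
```

Emit:
jog_arm --steps '[{"dx": 0.03, "dy": 0.0, "dz": -0.6, "twist": 0.0}, {"dx": 0.03, "dy": 0.0, "dz": -1.1, "twist": 0.0}, {"dx": 0.03, "dy": 0.0, "dz": -1.1, "twist": 0.0}]'

```text
t: 2.2
tool_pos: [0.4918, 0.0768, 0.0859]
tool_rot: [0.748, -3.049, 0.002]
contact_force: [-0.5, 0.4, 0.9]
opening: 0.0452
```

Emit:
jog_arm --steps '[{"dx": -0.15, "dy": 0.23, "dz": -0.05, "twist": 0.0}, {"dx": -0.35, "dy": 0.43, "dz": -0.05, "twist": 0.0}, {"dx": -0.49, "dy": 0.6, "dz": -0.05, "twist": 0.0}, {"dx": -0.61, "dy": 0.77, "dz": -0.05, "twist": 0.0}, {"dx": -0.71, "dy": 0.95, "dz": -0.05, "twist": 0.0}]'

```text
t: 2.82
tool_pos: [0.4487, 0.1345, 0.0831]
tool_rot: [0.748, -3.05, 0.003]
contact_force: [0.5, -1.5, 0.8]
opening: 0.0456
```

```bash
python3 - <<'E'
from h import *
o=ctrl.get_obs();print(o['tool_pos'],o['contact_force'])
for n,(y0,y1,x0,x1) in(('side',(100,240,150,310)),):
    grab(n,n+'2');a=cv2.imread(f'pics/{n}2.png')[y0:y1,x0:x1];cv2.imwrite(f'pics/{n}2c.png',cv2.resize(a,None,fx=4,fy=4,interpolation=cv2.INTER_CUBIC))
E
```

```text
[0.44870688 0.13447934 0.08309108] [ 0.48582006 -1.51308972  0.77752495]
```

View pics/side2c.png

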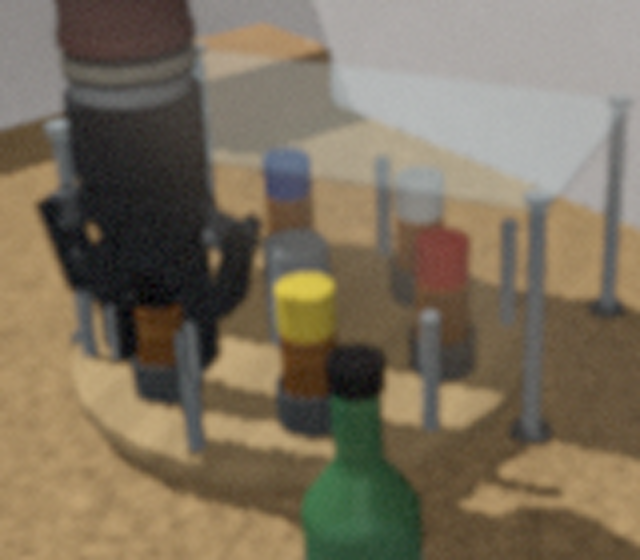

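Emit:
jog_arm --steps '[{"dx": -0.08, "dy": 0.19, "dz": 0.0, "twist": 0.0}, {"dx": -0.15, "dy": 0.38, "dz": 0.0, "twist": 0.0}, {"dx": -0.2, "dy": 0.58, "dz": 0.0, "twist": 0.0}, {"dx": -0.24, "dy": 0.79, "dz": 0.0, "twist": 0.0}, {"dx": -0.25, "dy": 1.0, "dz": 0.0, "twist": 0.0}]'

```text
t: 3.5
tool_pos: [0.4327, 0.1964, 0.0826]
tool_rot: [0.749, -3.048, 0.0]
contact_force: [-0.2, -1.9, -0.1]
opening: 0.0453
```

Emit:
jog_arm --steps '[{"dx": 0.0, "dy": 0.2, "dz": 0.0, "twist": 0.0}, {"dx": 0.02, "dy": 0.38, "dz": 0.0, "twist": 0.0}, {"dx": 0.02, "dy": 0.38, "dz": 0.0, "twist": 0.0}]'

```text
t: 3.88
tool_pos: [0.4342, 0.2201, 0.0828]
tool_rot: [0.751, -3.048, -0.0]
contact_force: [-0.4, 0.1, 0.1]
opening: 0.0452
```

Emit:
jog_arm --steps '[{"dx": 0.0, "dy": 0.0, "dz": 0.6, "twist": 0.0}, {"dx": 0.0, "dy": 0.0, "dz": 1.3, "twist": 0.0}, {"dx": 0.0, "dy": 0.0, "dz": 1.3, "twist": 0.0}]'

```text
t: 4.25
tool_pos: [0.4369, 0.2209, 0.1653]
tool_rot: [-0.75, 3.045, 0.002]
contact_force: [0.1, 0.1, -0.6]
opening: 0.0453
```

```bash
python3 - <<'E'
from h import *
o=ctrl.get_obs();print(o['tool_pos'],o['contact_force'])
for n,(y0,y1,x0,x1) in(('side',(100,240,150,310)),('top',(80,240,105,285))):
    grab(n,n+'3');a=cv2.imread(f'pics/{n}3.png')[y0:y1,x0:x1];cv2.imwrite(f'pics/{n}3c.png',cv2.resize(a,None,fx=4,fy=3.7,interpolation=cv2.INTER_CUBIC))
E
```

```text
[0.43686742 0.22089831 0.16530485] [ 0.12017064  0.11281216 -0.61045716]
```

View pics/side3c.png

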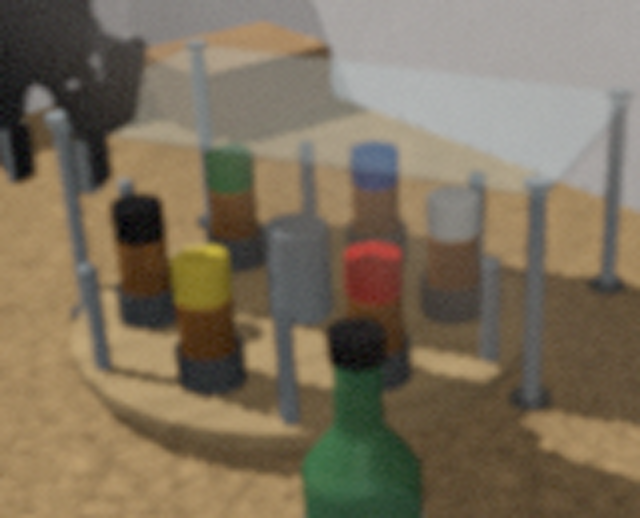

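View pics/top3c.png

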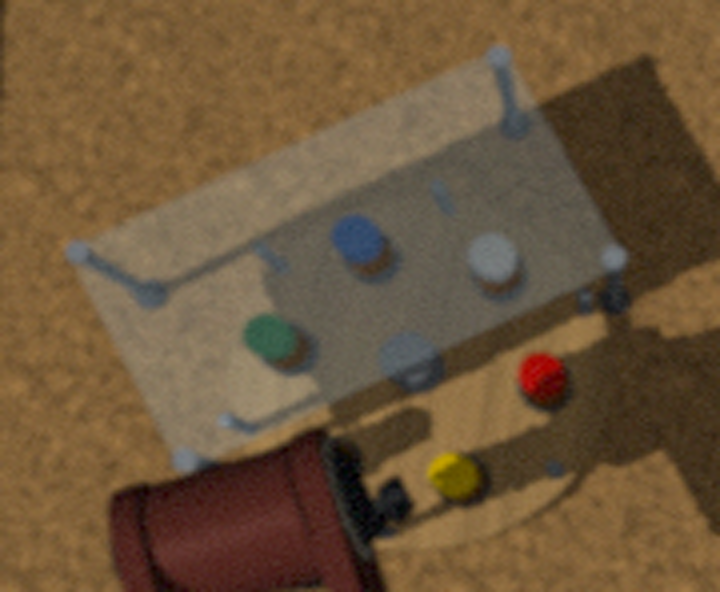

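```bash
python3 - <<'E'
from h import *
im=load('top3')
P=lambda x,y,z:atz(im,105+(x+.5)/4-.5,80+(y+.5)/3.7-.5,z)
for n,x,y,z in [('red',543,380,.125),('yellow',455,477,.125),('blue',360,240,.125),('white',493,259,.125),('green',272,338,.125),('post',554,468,.11),('post',586,302,.11)]:
    p=P(x,y,z)[:2];d=p-AX;print(n,p.round(4),'r',np.hypot(*d).round(4),'phi',np.degrees(np.arctan2(d@L,d@F)).round(1))
def W(f,l):return AX+f*F+l*L
a=np.radians(22.5);print('over',((W(.145*np.cos(a),.145*np.sin(a))-np.array([.4369,.2209]))/.06).round(2))
E
```

```text
red [0.5642 0.0817] r 0.1055 phi 51.1
yellow [0.4864 0.147 ] r 0.1066 phi -6.1
blue [0.6806 0.2201] r 0.1009 phi 173.3
white [0.6639 0.1194] r 0.1019 phi 112.9
green [0.6    0.2852] r 0.1012 phi -125.0
post [0.4942 0.0743] r 0.1438 phi 23.3
post [0.6308 0.0497] r 0.1425 phi 81.3
over [ 0.92 -2.44]
```

Emit:
jog_arm --steps '[{"dx": 0.3, "dy": -0.8, "dz": 0.0, "twist": 0.0}, {"dx": 0.6, "dy": -1.6, "dz": 0.0, "twist": 0.0}, {"dx": 0.92, "dy": -2.44, "dz": 0.0, "twist": 0.0}, {"dx": 0.92, "dy": -2.44, "dz": 0.0, "twist": 0.0}, {"dx": 0.92, "dy": -2.44, "dz": -0.4, "twist": 0.0}]'

```text
t: 4.97
tool_pos: [0.4903, 0.0736, 0.1373]
tool_rot: [-0.749, 3.051, 0.001]
contact_force: [0.1, 0.3, 0.2]
opening: 0.0452
```

Emit:
jog_arm --steps '[{"dx": 0.0, "dy": 0.0, "dz": -0.5, "twist": 0.0}, {"dx": 0.0, "dy": 0.0, "dz": -0.95, "twist": 0.0}, {"dx": 0.0, "dy": 0.0, "dz": -0.95, "twist": 0.0}]'

```text
t: 5.35
tool_pos: [0.4869, 0.0744, 0.0765]
tool_rot: [0.749, -3.044, -0.004]
contact_force: [-0.3, -0.7, -0.5]
opening: 0.0454
```

Emit:
jog_arm --steps '[{"dx": -0.07, "dy": 0.27, "dz": 0.05, "twist": 0.0}, {"dx": -0.27, "dy": 0.47, "dz": 0.1, "twist": 0.0}, {"dx": -0.41, "dy": 0.63, "dz": 0.1, "twist": 0.0}, {"dx": -0.53, "dy": 0.81, "dz": 0.1, "twist": 0.0}, {"dx": -0.63, "dy": 0.99, "dz": 0.1, "twist": 0.0}]'

```text
t: 5.98
tool_pos: [0.4488, 0.1346, 0.083]
tool_rot: [0.749, -3.044, -0.004]
contact_force: [0.4, -0.6, 1.7]
opening: 0.0454
```

Emit:
jog_arm --steps '[{"dx": -0.08, "dy": 0.16, "dz": 0.0, "twist": 0.0}, {"dx": -0.15, "dy": 0.33, "dz": 0.0, "twist": 0.0}, {"dx": -0.2, "dy": 0.5, "dz": 0.0, "twist": 0.0}, {"dx": -0.24, "dy": 0.65, "dz": 0.0, "twist": 0.0}, {"dx": -0.25, "dy": 0.75, "dz": 0.0, "twist": 0.0}]'

```text
t: 6.6
tool_pos: [0.4336, 0.1802, 0.0829]
tool_rot: [0.749, -3.044, -0.004]
contact_force: [0.4, -0.9, 0.6]
opening: 0.0451
```

```bash
python3 - <<'E'
from h import *
o=ctrl.get_obs();p=o['tool_pos'];d=p[:2]-AX
print(p,o['contact_force'],'f',d@F,'l',d@L)
for n,(y0,y1,x0,x1) in(('side',(100,240,150,310)),('top',(80,240,105,285))):
    grab(n,n+'4');a=cv2.imread(f'pics/{n}4.png')[y0:y1,x0:x1];cv2.imwrite(f'pics/{n}4c.png',cv2.resize(a,None,fx=4,fy=3.7,interpolation=cv2.INTER_CUBIC))
E
```

```text
[0.43357735 0.18018249 0.08289301] [ 0.40754105 -0.9097143   0.55799219] f 0.1379966829525694 l -0.06490600534470353
```

View pics/side4c.png

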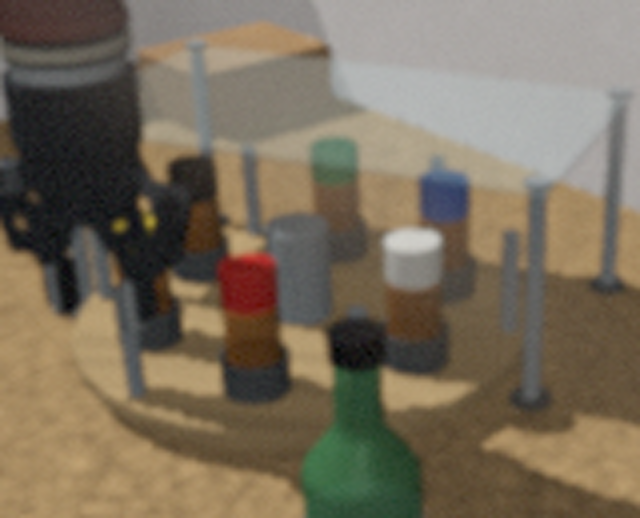

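View pics/top4c.png

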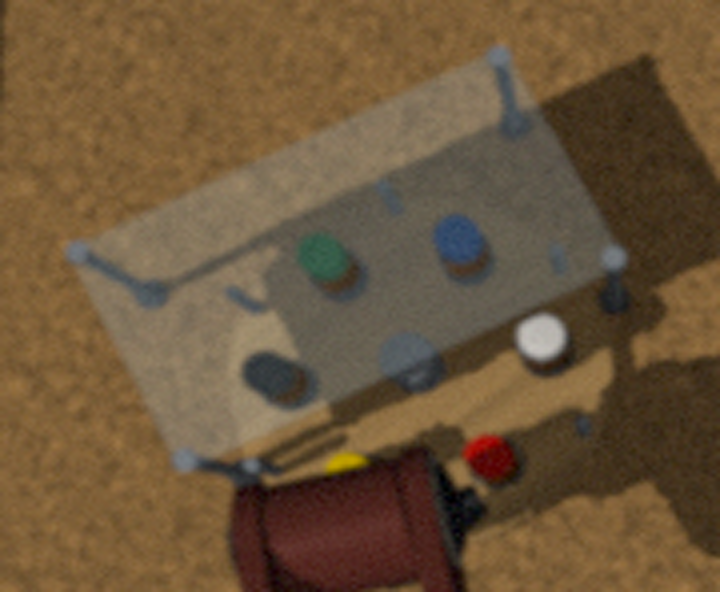

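```bash
cat > fit.py <<'E'
from h import *
import sys
from scipy.optimize import least_squares
def fit(tag,pts,free=False):
    im=load(tag)
    P=lambda x,y,z:atz(im,105+(x+.5)/4-.5,80+(y+.5)/3.7-.5,z)
    for n,(x,y,z,off) in pts.items():
        p=P(x,y,z)[:2];d=p-AX;print(n,p.round(4),'r',np.hypot(*d).round(4),'red phi',(np.degrees(np.arctan2(d@L,d@F))-off+180)%360-180)
E
python3 - <<'E'
from fit import *
fit('top4',dict(red=(490,458,.125,0),white=(542,337,.125,60),blue=(459,239,.125,120),green=(322,256,.125,180),black=(270,374,.125,240),post=(583,425,.11,30),p2=(556,252,.11,90)))
fit('top0',dict())
E
```

```text
red [0.5015 0.1211] r 0.106 red phi 10.102349207336886
white [0.5993 0.0825] r 0.1034 red phi 10.410102583890165
blue [0.6808 0.1451] r 0.1028 red phi 10.178605103629167
green [0.6675 0.2487] r 0.1034 red phi 10.983053403667952
black [0.5705 0.2861] r 0.1023 red phi 11.687430725802983
post [0.5292 0.0524] r 0.1443 red phi 9.801802741499557
p2 [0.6729 0.0725] r 0.1422 red phi 10.697312025222686
```

Emit:
jog_arm --steps '[{"dx": 0.0, "dy": 0.09, "dz": 0.0, "twist": 0.0}, {"dx": 0.0, "dy": 0.18, "dz": 0.0, "twist": 0.0}, {"dx": 0.0, "dy": 0.26, "dz": 0.0, "twist": 0.0}, {"dx": 0.0, "dy": 0.32, "dz": 0.0, "twist": 0.0}, {"dx": 0.0, "dy": 0.37, "dz": 0.0, "twist": 0.0}]'

```text
t: 7.32
tool_pos: [0.4337, 0.2027, 0.083]
tool_rot: [0.75, -3.044, -0.005]
contact_force: [0.3, -0.7, -0.3]
opening: 0.045
```

Emit:
jog_arm --steps '[{"dx": 0.0, "dy": 0.03, "dz": 0.0, "twist": 0.0}, {"dx": 0.0, "dy": 0.05, "dz": 0.0, "twist": 0.0}, {"dx": 0.0, "dy": 0.06, "dz": 0.0, "twist": 0.0}, {"dx": 0.0, "dy": 0.06, "dz": 0.0, "twist": 0.0}]'

```text
t: 7.82
tool_pos: [0.4338, 0.2064, 0.083]
tool_rot: [0.75, -3.044, -0.005]
contact_force: [-0.3, -0.9, -0.6]
opening: 0.0451
```

```bash
python3 - <<'E'
from h import *
o=ctrl.get_obs();p=o['tool_pos'];d=p[:2]-AX
print(p,o['contact_force'],'f',d@F,'l',d@L)
for n,(y0,y1,x0,x1) in(('side',(100,240,150,310)),('top',(80,240,105,285))):
    grab(n,n+'5');a=cv2.imread(f'pics/{n}5.png')[y0:y1,x0:x1];cv2.imwrite(f'pics/{n}5c.png',cv2.resize(a,None,fx=4,fy=3.7,interpolation=cv2.INTER_CUBIC))
E
```

```text
[0.4337517  0.20636504 0.08298731] [-0.31435645 -0.94174609 -0.5504367 ] f 0.12595470085975047 l -0.08815567170400912
```

View pics/top5c.png

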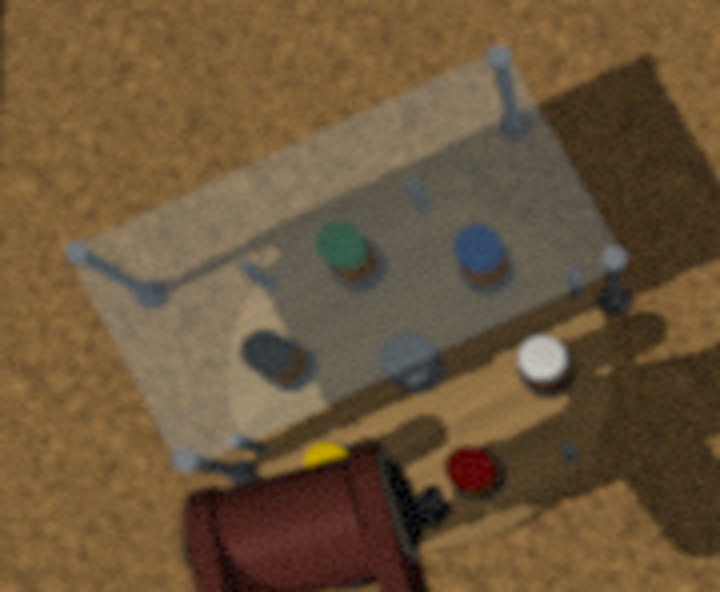

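```bash
python3 - <<'E'
from fit import *
fit('top5',dict(red=(472,470,.125,0),white=(543,360,.125,60),blue=(480,249,.125,120),green=(344,245,.125,180),black=(269,354,.125,240),post=(569,452,.11,30),p2=(576,279,.11,90)))
E
```

```text
red [0.4919 0.1344] r 0.1068 red phi 1.2825636792614148
white [0.5805 0.0817] r 0.1034 red phi -0.029196921542393284
blue [0.6723 0.1292] r 0.1028 red phi 0.1230177205941061
green [0.6766 0.2321] r 0.1021 red phi 0.4948031144899687
black [0.5869 0.2872] r 0.1022 red phi 2.487290602079497
post [0.5072 0.063 ] r 0.1452 red phi 0.13905916114509864
p2 [0.6501 0.0573] r 0.1429 red phi -0.3386357030406657
```

Emit:
jog_arm --steps '[{"dx": 0.04, "dy": -0.08, "dz": 0.0, "twist": 0.0}, {"dx": 0.04, "dy": -0.08, "dz": 0.7, "twist": 0.0}, {"dx": 0.04, "dy": -0.08, "dz": 1.4, "twist": 0.0}, {"dx": 0.5, "dy": -0.6, "dz": 1.5, "twist": 0.0}, {"dx": 0.97, "dy": -1.17, "dz": 1.5, "twist": 0.0}]' --gripper 75

```text
t: 8.55
tool_pos: [0.4935, 0.1356, 0.1749]
tool_rot: [0.753, -3.047, -0.005]
contact_force: [0.5, -0.6, 1.2]
opening: 0.0604
```

Emit:
jog_arm --steps '[{"dx": 0.0, "dy": 0.0, "dz": 0.0, "twist": 0.0}]'

```text
t: 8.68
tool_pos: [0.4949, 0.1337, 0.1751]
tool_rot: [0.748, -3.049, -0.004]
contact_force: [-0.1, -0.3, -0.3]
opening: 0.0601
```

```bash
python3 - <<'E'
from h import *
o=ctrl.get_obs();p=o['tool_pos'];d=p[:2]-AX
print(p,o['tool_rot'],o['contact_force'],'f',d@F,'l',d@L,((AX+.105*F-p[:2])/.06))
for n,(y0,y1,x0,x1) in(('side',(70,240,120,310)),('top',(80,240,105,285))):
    grab(n,n+'6');a=cv2.imread(f'pics/{n}6.png')[y0:y1,x0:x1];cv2.imwrite(f'pics/{n}6c.png',cv2.resize(a,None,fx=4,fy=3.5,interpolation=cv2.INTER_CUBIC))
E
```

```text
[0.49487681 0.13371853 0.17514545] [ 0.74764794 -3.04927266 -0.00448956] [-0.1454232  -0.25255469 -0.28413962] f 0.10447265451590267 l 0.004323065238879454 [-0.04054165  0.06020782]
```

View pics/side6c.png

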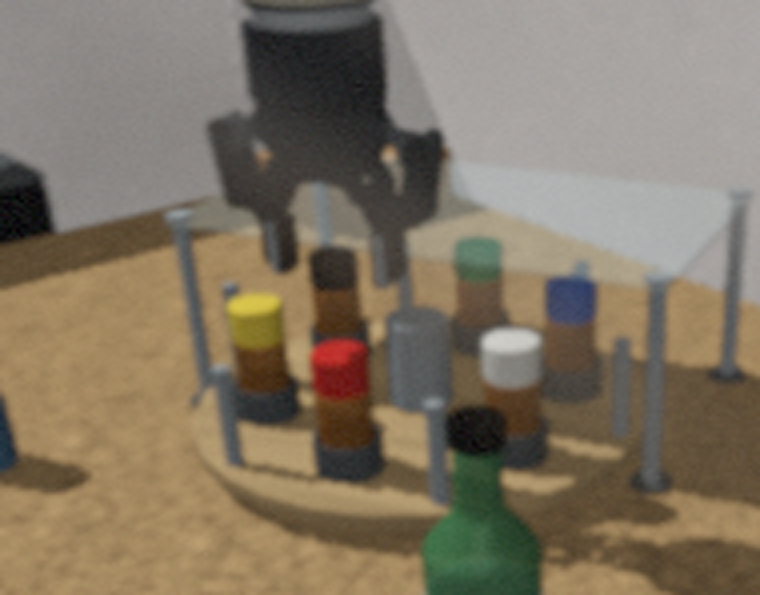

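View pics/top6c.png

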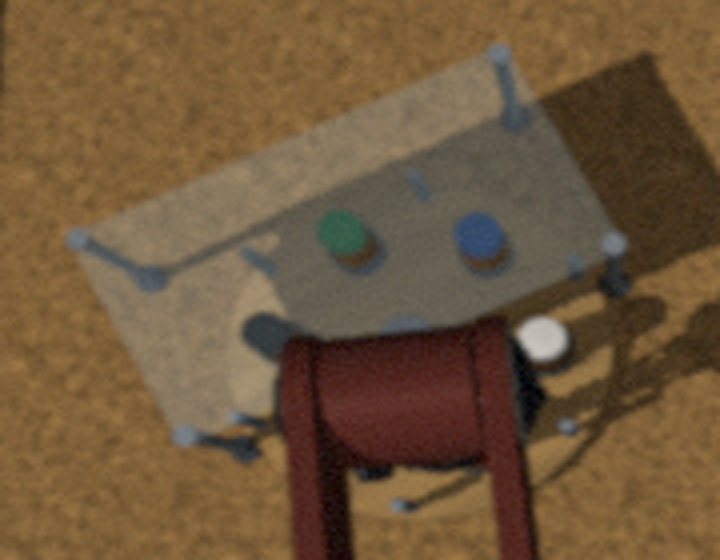

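```bash
python3 - <<'E'
from fit import *
fit('top6',dict(post=(568,426*3.7/3.5,.11,30),p2=(402,506*3.7/3.5,.11,-30)))
im=load('side6')
for n,x,y,z in[('red',340,349,.125),('yel',256,303,.125),('white',511,339,.125),('hub',419,318,.105),('pL',221,371,.11),('pR',434,405,.11)]:
    p=atz(im,120+(x+.5)/4-.5,70+(y+.5)/3.5-.5,z)[:2];d=p-AX;print(n,p.round(4),np.hypot(*d).round(4),np.degrees(np.arctan2(d@L,d@F)).round(1))
E
```

```text
post [0.5085 0.0637] r 0.1439 red phi 0.4307637321711866
p2 [0.4407 0.1881] r 0.1453 red phi 1.780129748676302
red [0.4959 0.1389] 0.1012 0.1
yel [0.4973 0.2402] 0.1044 -58.9
white [0.5823 0.0814] 0.1037 60.9
hub [0.5851 0.1816] 0.0035 48.1
pL [0.4385 0.1854] 0.1475 -27.1
pR [0.5065 0.0597] 0.1484 30.6
```

Emit:
jog_arm --steps '[{"dx": -0.03, "dy": 0.05, "dz": -0.5, "twist": 0.0}, {"dx": -0.03, "dy": 0.05, "dz": -1.0, "twist": 0.0}, {"dx": -0.03, "dy": 0.05, "dz": -1.4, "twist": 0.0}, {"dx": -0.03, "dy": 0.05, "dz": -1.58, "twist": 0.0}, {"dx": -0.03, "dy": 0.05, "dz": -1.58, "twist": 0.0}]'

```text
t: 9.4
tool_pos: [0.4909, 0.1389, 0.0795]
tool_rot: [0.752, -3.046, -0.006]
contact_force: [-0.6, -0.4, -0.3]
opening: 0.0602
```

Emit:
jog_arm --steps '[{"dx": 0.0, "dy": 0.0, "dz": 0.0, "twist": 0.0}, {"dx": 0.0, "dy": 0.0, "dz": 0.0, "twist": 0.0}, {"dx": 0.0, "dy": 0.0, "dz": 0.0, "twist": 0.0}, {"dx": 0.0, "dy": 0.0, "dz": 0.0, "twist": 0.0}, {"dx": 0.0, "dy": 0.0, "dz": 0.0, "twist": 0.0}]' --gripper 160 --newtons 25

```text
t: 10.02
tool_pos: [0.4919, 0.1389, 0.0806]
tool_rot: [0.753, -3.048, -0.006]
contact_force: [1.0, 0.1, 6.3]
opening: 0.035
```

Emit:
jog_arm --steps '[{"dx": 0.0, "dy": 0.0, "dz": 0.0, "twist": 0.0}, {"dx": 0.0, "dy": 0.0, "dz": 0.0, "twist": 0.0}]' --gripper 200 --newtons 70

```text
t: 10.28
tool_pos: [0.492, 0.1389, 0.0808]
tool_rot: [0.752, -3.048, -0.006]
contact_force: [-0.9, 0.1, 4.0]
opening: 0.0343
```

Emit:
jog_arm --steps '[{"dx": 0.0, "dy": 0.0, "dz": 0.2, "twist": 0.0}, {"dx": 0.0, "dy": 0.0, "dz": 0.5, "twist": 0.0}, {"dx": 0.0, "dy": 0.0, "dz": 1.0, "twist": 0.0}, {"dx": 0.0, "dy": 0.0, "dz": 1.6, "twist": 0.0}, {"dx": 0.0, "dy": 0.0, "dz": 2.2, "twist": 0.0}]'

```text
t: 10.9
tool_pos: [0.4917, 0.1389, 0.2149]
tool_rot: [0.753, -3.049, -0.006]
contact_force: [0.3, 0.1, -1.5]
opening: 0.0349
```

```bash
python3 - <<'E'
from h import *
o=ctrl.get_obs();print(o['tool_pos'],o['contact_force'],o['opening'])
for n,(y0,y1,x0,x1) in(('side',(70,240,120,310)),):
    grab(n,n+'7');a=cv2.imread(f'pics/{n}7.png')[y0:y1,x0:x1];cv2.imwrite(f'pics/{n}7c.png',cv2.resize(a,None,fx=4,fy=3.5,interpolation=cv2.INTER_CUBIC))
E
```

```text
[0.49171538 0.13890781 0.21487647] [ 0.33969229  0.14662104 -1.45703924] 0.03488045486754831
```

View pics/side7c.png

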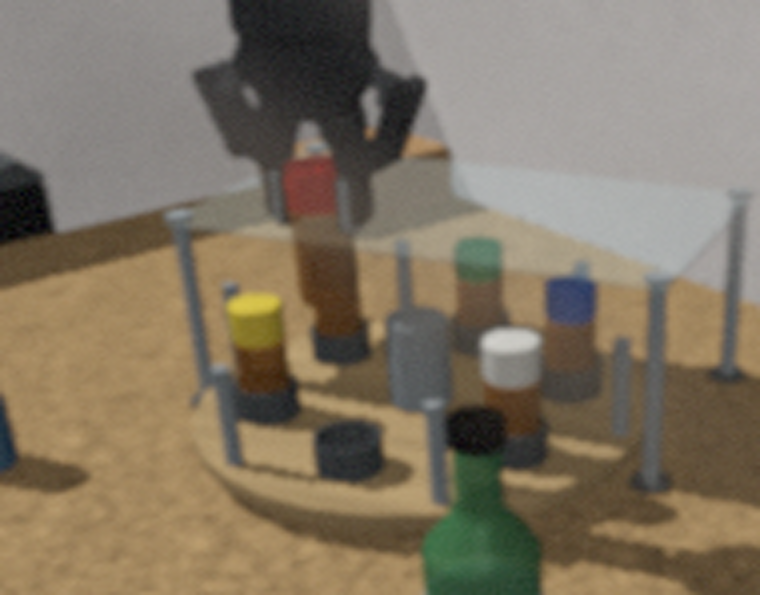

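```bash
python3 - <<'E'
from h import *
im=load('side0');print(atz(im,404.5,263.3,.115).round(4), np.round(ctrl.get_obs()['q'],2))
E
```

```text
[ 0.5597 -0.3466  0.115 ] [ 0.13 -0.22  1.88  0.    1.47 -1.93]
```

Emit:
jog_arm --steps '[{"dx": 0.05, "dy": -0.5, "dz": 0.2, "twist": 0.0}, {"dx": 0.15, "dy": -1.2, "dz": 0.4, "twist": 0.0}, {"dx": 0.3, "dy": -2.0, "dz": 0.6, "twist": 0.0}, {"dx": 0.45, "dy": -2.8, "dz": 0.6, "twist": 0.0}, {"dx": 0.6, "dy": -3.6, "dz": 0.6, "twist": 0.0}]'

```text
t: 11.58
tool_pos: [0.5306, -0.0782, 0.2582]
tool_rot: [-0.751, 3.041, 0.003]
contact_force: [0.8, -0.1, -0.6]
opening: 0.0346
```

Emit:
jog_arm --steps '[{"dx": 0.1, "dy": -0.85, "dz": 0.0, "twist": -0.6}, {"dx": 0.2, "dy": -1.75, "dz": 0.0, "twist": -1.2}, {"dx": 0.3, "dy": -2.65, "dz": 0.0, "twist": -1.8}, {"dx": 0.4, "dy": -3.5, "dz": 0.0, "twist": -2.4}, {"dx": 0.5, "dy": -4.1, "dz": 0.0, "twist": -3.0}]'

```text
t: 12.2
tool_pos: [0.5604, -0.3264, 0.2587]
tool_rot: [0.069, 3.131, -0.001]
contact_force: [0.6, 0.6, -1.6]
opening: 0.0346
```

```bash
python3 - <<'E'
from h import *
for n in('side0','top0'):
    im=load(n);C=cloud(im);fr=im['frame'].astype(int)
    m=(C[...,2]>.105)&(C[...,2]<.125)&(C[...,1]<-.25)&(C[...,0]>.45)&(C[...,0]<.66)
    p=C[m][:,:2];print(n,len(p),np.median(C[m][:,2]),cv2.minAreaRect(p.astype(np.float32)))
E
```

```text
side0 1943 0.11462044142785854 ((0.5603692531585693, -0.3465358018875122), (0.08610187470912933, 0.08795271813869476), 75.07646179199219)
top0 729 0.11451066950200595 ((0.56296706199646, -0.3441181778907776), (0.08819609135389328, 0.08617208898067474), 75.20284271240234)
```

Emit:
jog_arm --steps '[{"dx": 0.01, "dy": -0.31, "dz": -0.3, "twist": 0.0}, {"dx": 0.01, "dy": -0.31, "dz": -0.8, "twist": 0.0}, {"dx": 0.01, "dy": -0.31, "dz": -1.1, "twist": 0.0}, {"dx": 0.01, "dy": -0.31, "dz": -1.1, "twist": 0.0}]'

```text
t: 12.7
tool_pos: [0.5598, -0.3435, 0.1898]
tool_rot: [0.067, 3.135, 0.003]
contact_force: [-0.2, 0.5, -0.3]
opening: 0.0346
```

```bash
python3 - <<'E'
from h import *
o=ctrl.get_obs();print(o['tool_pos'],o['contact_force'],o['opening'],o['q'])
for n,(y0,y1,x0,x1) in(('side',(160,310,330,470)),('top',(130,250,320,440))):
    grab(n,n+'8');a=cv2.imread(f'pics/{n}8.png')[y0:y1,x0:x1];cv2.imwrite(f'pics/{n}8c.png',cv2.resize(np.clip(a*1.3,0,255).astype('uint8'),None,fx=4,fy=4,interpolation=cv2.INTER_CUBIC))
E
```

```text
[ 0.55980199 -0.34347316  0.18982073] [-0.16827279  0.50037896 -0.31772949] 0.03456481481054471 [-0.66575106  0.15112551  1.57724963  0.0052054   1.41005737 -2.19448911]
```

View pics/side8c.png

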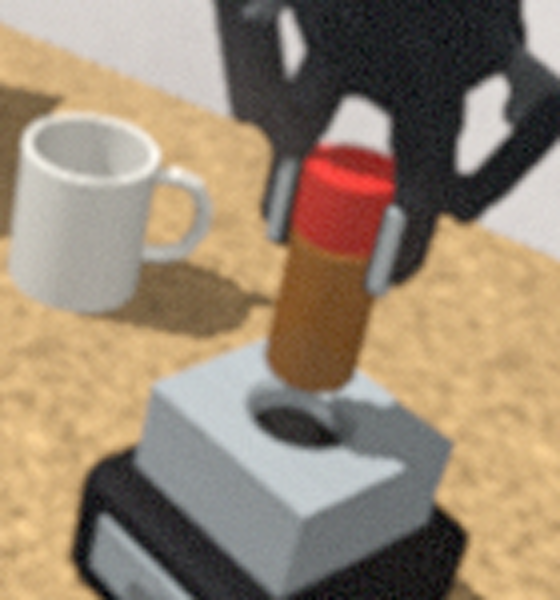

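View pics/top8c.png

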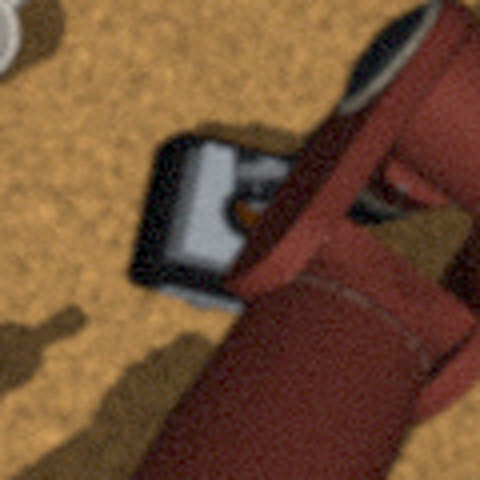

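```bash
cat > ov.py <<'E'
from h import *
def proj(im,X):
    Ei=np.linalg.inv(im['extrinsics']);r=cv2.Rodrigues(Ei[:3,:3])[0]
    return cv2.projectPoints(np.asarray(X,float),r,Ei[:3,3],K(im),np.array(im['D'],float))[0].reshape(-1,2)
t=np.linspace(0,2*np.pi,80)
def circ(c,r,z): return np.c_[c[0]+r*np.cos(t),c[1]+r*np.sin(t),0*t+z]
def overlay(tag,cs,box,out,s=5):
    im=load(tag);y0,y1,x0,x1=box
    a=cv2.cvtColor(im['frame'],cv2.COLOR_RGB2BGR)[y0:y1,x0:x1]
    a=cv2.resize(np.clip(a*1.3,0,255).astype('uint8'),None,fx=s,fy=s,interpolation=cv2.INTER_CUBIC)
    for X,col in cs:
        p=(proj(im,X)-[x0,y0]+.5)*s-.5
        cv2.polylines(a,[np.round(p).astype(int)],True,col,1,cv2.LINE_AA)
    cv2.imwrite(out,a)
E
python3 - <<'E'
from ov import *
T=(.5598,-.3435);zb=.139
overlay('side8',[(circ(T,.018,zb),(0,255,0)),(circ(T,.018,zb+.095),(0,255,0)),(circ(T,.018,zb+.065),(0,255,0)),(circ((.5598,-.3466),.0225,.115),(255,0,255))],(185,295,365,450),'pics/ov8.png')
E
```

```text
(no output)
```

View pics/ov8.png

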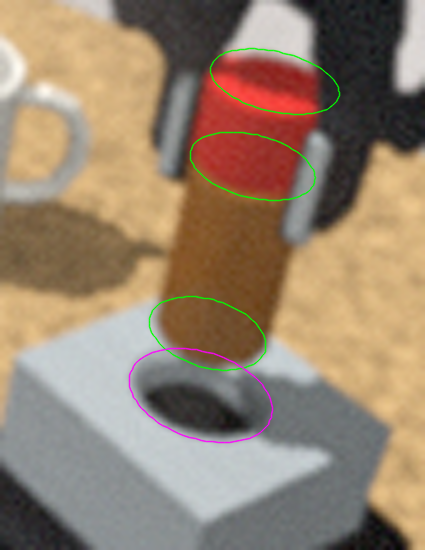

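```bash
cat > cyl.py <<'E'
from ov import *
from scipy.optimize import least_squares
def cyl(tag,T):
    im=load(tag);C=cloud(im);hsv=cv2.cvtColor(im['frame'],cv2.COLOR_RGB2HSV).astype(int)
    m=(np.hypot(C[...,0]-T[0],C[...,1]-T[1])<.03)&(C[...,2]>T[2]-.045)&(C[...,2]<T[2]+.045)
    H,S,V=hsv[...,0],hsv[...,1],hsv[...,2]
    m&=(S>120)&(V>40)&((H<18)|(H>170))
    m=cv2.erode(m.astype(np.uint8),np.ones((3,3)))>0
    P=C[m];z0=T[2]-.0035
    def f(p):
        d=np.array([p[2],p[3],1]);d/=np.linalg.norm(d)
        v=P-[p[0],p[1],z0];return np.linalg.norm(np.cross(v,d),axis=1)-.018
    s=least_squares(f,[T[0],T[1],0,0],loss='soft_l1',f_scale=.001)
    d=s.x
    print(tag,len(P),'mid',d[:2].round(4),'tilt deg x,y',np.degrees(d[2:]).round(2),'rms',np.sqrt(np.mean(f(d)**2)).round(5),'bottom',(d[:2]-d[2:]*.0475).round(4),'zrange',P[:,2].min(),P[:,2].max())
    return d,m
if __name__=='__main__':
    import sys
    d,m=cyl(sys.argv[1],[float(x) for x in sys.argv[2:5]])
E
python3 cyl.py side8 .5598 -.3435 .1898
python3 - <<'E'
from ov import *
# sanity on a standing cartridge: white at side6 handled by depth of mill walls instead
im=load('side8');C=cloud(im)
E
```

```text
side8 976 mid [ 0.5599 -0.3432] tilt deg x,y [0.11 0.51] rms 0.0022 bottom [ 0.5598 -0.3436] zrange 0.14765596225140665 0.23471753186809025
```

```bash
python3 - <<'E'
from cyl import *
im=load('side8');T=(.5599,-.3432,.1898)
d,m=cyl('side8',T)
ys,xs=np.nonzero(m)
for y in range(ys.min(),ys.max()+1,4):
    r=xs[ys==y]; print(y,r.min(),r.max(),end=' | ')
print()
# mill collet vertical edges: sample mask of predicted
s=6;y0,y1,x0,x1=185,285,375,440
cs=[]
def tiltc(h,tx,ty,c=(.5599,-.3432),zb=.139):
    k=h-.0475
    return circ((c[0]+tx*k,c[1]+ty*k),.018,zb+h)
for tx,ty,col in((0,0,(0,255,0)),(.05,0,(255,0,0)),(0,.05,(0,255,255))):
    for h in(0,.065,.095): cs.append((tiltc(h,tx,ty),col))
overlay('side8',cs,(y0,y1,x0,x1),'pics/ov8b.png',s)
E
```

```text
side8 976 mid [ 0.5599 -0.3432] tilt deg x,y [0.11 0.51] rms 0.0022 bottom [ 0.5598 -0.3436] zrange 0.14765596225140665 0.23471753186809025
198 411 411 | 202 406 419 | 206 406 426 | 210 405 425 | 214 404 423 | 218 403 422 | 222 403 421 | 226 402 419 | 230 401 419 | 234 404 420 | 238 400 421 | 242 399 419 | 246 399 418 | 250 399 416 | 254 409 414 |
```

View pics/ov8b.png

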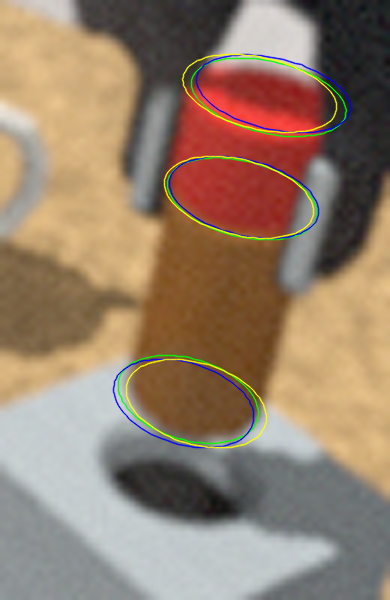

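```bash
cat > sil.py <<'E'
from ov import *
from scipy.optimize import minimize
# distance from hand/auto edge points to silhouette hull
def hull(im,c,tx,ty,zb,r=.018):
    p=[]
    for h in(0,.095):
        k=h-.0475;p.append(circ((c[0]+tx*k,c[1]+ty*k),r,zb+h))
    return cv2.convexHull(proj(im,np.vstack(p)).astype(np.float32))
E
python3 - <<'E'
from sil import *
im=load('side8')
g=im['frame'].astype(int)
for y in range(200,256,3):
    print(y,[tuple(v) for v in g[y,394:436]] if 0 else ' '.join('%d,%d'%(v[0],v[2]) for v in g[y,396:434:1]))
E
```

```text
200 143,84 112,68 68,50 52,49 70,66 82,79 84,83 74,75 57,54 77,43 119,37 155,43 170,47 176,48 172,44 166,42 145,40 125,40 114,34 111,31 109,32 112,29 115,35 109,25 112,28 114,34 110,24 112,27 110,21 112,25 114,33 108,40 78,34 45,31 25,31 30,32 26,25 26,27
203 132,77 87,57 59,54 84,84 106,109 114,112 99,101 77,79 67,48 98,35 129,38 148,40 165,43 177,45 189,50 193,55 193,54 189,46 189,47 186,52 178,45 172,44 164,44 148,39 139,32 140,37 135,33 127,31 119,31 118,33 114,30 105,29 77,34 46,36 27,30 32,30 29,29 25,25
206 99,62 67,59 71,72 99,101 114,112 109,111 87,89 58,54 77,35 119,40 136,38 142,40 140,35 142,40 146,43 147,37 156,43 163,43 171,42 177,47 181,49 185,45 188,48 189,48 189,45 189,46 191,47 189,50 187,43 186,49 178,43 161,45 111,41 56,37 29,31 37,33 31,34 38,38
209 74,61 69,68 91,94 111,112 115,116 95,95 65,64 71,39 110,30 135,41 142,43 137,32 139,36 140,40 139,39 138,40 135,35 134,34 131,39 130,39 126,31 126,34 125,29 127,38 124,31 122,27 121,27 123,31 122,35 120,33 119,31 109,31 75,37 46,41 37,37 43,44 40,46 40,40
212 60,56 79,77 103,107 114,115 100,102 73,74 60,42 92,37 122,3
[... 3119 characters left out ...]
,41 91,36 86,33 88,35 88,38 84,34 86,33 89,33 89,34 88,32 86,29 85,30 84,31 110,49 147,82 164,95 169,100 168,101 163,97 159,94 155,89 154,91 155,89 163,97 166,98 166,98 169,99 169,98
251 134,131 115,89 103,51 98,35 96,34 98,31 95,36 95,39 90,32 91,37 86,33 89,38 84,27 85,35 88,37 86,38 85,33 87,34 86,34 85,32 81,29 82,31 97,53 133,80 159,95 164,96 163,96 157,91 158,90 161,97 166,98 164,95 165,97 166,98 170,101 169,99 169,100 168,100
254 145,151 136,140 123,120 110,90 104,69 98,47 92,32 93,36 91,33 89,33 89,32 89,38 86,34 87,38 86,38 86,33 86,29 88,37 85,33 86,38 82,38 95,68 122,120 145,150 156,159 161,151 167,135 169,116 173,107 171,100 169,96 166,98 164,96 163,95 165,98 162,94 164,96 165,97
```

```bash
python3 - <<'E'
from sil import *
from scipy.optimize import least_squares
im=load('side8')
Lf={224:401.3,227:400.7,230:400.0,239:398.0,242:397.2,245:396.8,248:396.3}
Rt={236:423,239:422.0,242:421.2,245:420.4,248:419.3,251:418.8}
def ed(h,y,side):
    p=h.reshape(-1,2);xs=[]
    for a,b in zip(p,np.roll(p,-1,0)):
        if (a[1]-y)*(b[1]-y)<=0 and a[1]!=b[1]: xs.append(a[0]+(y-a[1])/(b[1]-a[1])*(b[0]-a[0]))
    return (min if side<0 else max)(xs)
e=np.array([.759,-.651]); e/=np.linalg.norm(e)
def f(p):
    h=hull(im,np.array([.5598,-.3435])+p[0]*e,*(p[1]*e),.139)
    return [ed(h,y,-1)-x for y,x in Lf.items()]+[ed(h,y,1)-x for y,x in Rt.items()]
print(np.round(f([0,0]),2))
s=least_squares(f,[0,0],diff_step=1e-3,x_scale=[.001,.01]);print('shift mm',s.x[0]*1e3,'tilt deg',np.degrees(s.x[1]),np.round(s.fun,2))
print('bottom shift mm',1e3*(s.x[0]-s.x[1]*.0475))
E
```

```text
[-1.   -1.13 -1.16 -1.35 -1.28 -1.62 -1.85 -0.06  0.07 -0.   -0.07  0.16
 -0.21]
shift mm 0.739361807219432 tilt deg -1.0385563935262516 [-0.54 -0.61 -0.57 -0.58 -0.45 -0.72 -0.89  0.52  0.71  0.7   0.7   0.99
  0.68]
bottom shift mm 1.6003576626163054
```

Emit:
jog_arm --steps '[{"dx": -0.01, "dy": -0.04, "dz": 0.0, "twist": 0.0}, {"dx": -0.01, "dy": -0.04, "dz": -0.2, "twist": 0.0}, {"dx": -0.01, "dy": -0.04, "dz": -0.35, "twist": 0.0}, {"dx": -0.01, "dy": -0.04, "dz": -0.35, "twist": 0.0}]'

```text
t: 13.3
tool_pos: [0.5599, -0.3464, 0.1703]
tool_rot: [0.067, 3.133, 0.001]
contact_force: [-0.3, -0.1, -0.8]
opening: 0.0344
```

```bash
python3 - <<'E'
from ov import *
o=ctrl.get_obs();T=o['tool_pos'];print(T,o['contact_force'],o['wrist_torque'],o['opening'])
grab('side','side9')
overlay('side9',[(circ((.5600,-.3466),.0225,.115),(255,0,255))],(185,295,365,450),'pics/ov9.png')
E
```

```text
[ 0.55987124 -0.34636617  0.17032303] [-0.31978595 -0.12427869 -0.7815366 ] [-0.01577807 -0.04466714 -0.01200278] 0.03437067626110471
```

View pics/ov9.png

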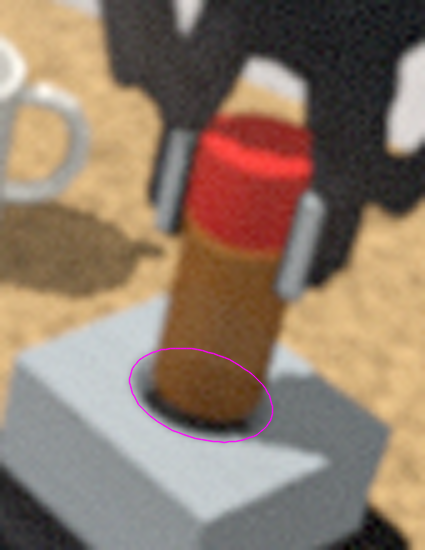

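Emit:
jog_arm --steps '[{"dx": -0.02, "dy": 0.01, "dz": 0.0, "twist": 0.0}, {"dx": -0.02, "dy": 0.01, "dz": -0.06, "twist": 0.0}, {"dx": -0.02, "dy": 0.01, "dz": -0.12, "twist": 0.0}, {"dx": -0.02, "dy": 0.01, "dz": -0.15, "twist": 0.0}]'

```text
t: 13.85
tool_pos: [0.5594, -0.3459, 0.1622]
tool_rot: [0.067, 3.131, 0.0]
contact_force: [1.9, 0.2, 0.1]
opening: 0.0348
```

```bash
python3 - <<'E'
from ov import *
o=ctrl.get_obs();T=o['tool_pos'];print(T,o['contact_force'],o['wrist_torque'],o['opening'])
grab('side','side10')
overlay('side10',[],(185,295,365,450),'pics/ov10.png')
E
```

```text
[ 0.55939768 -0.34591322  0.16222779] [1.89872086 0.21141014 0.07943416] [ 0.18843592 -0.32157132  0.02740635] 0.03484455639773715
```

View pics/ov10.png

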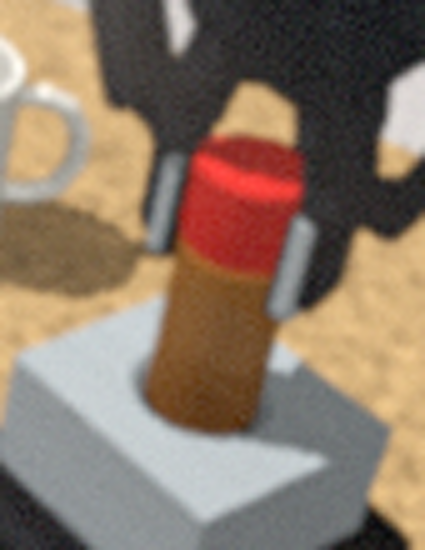

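Emit:
jog_arm --steps '[{"dx": 0.015, "dy": 0.0, "dz": 0.0, "twist": 0.0}, {"dx": 0.015, "dy": 0.0, "dz": -0.05, "twist": 0.0}, {"dx": 0.015, "dy": 0.0, "dz": -0.08, "twist": 0.0}]'

```text
t: 14.28
tool_pos: [0.5599, -0.3458, 0.1565]
tool_rot: [0.068, 3.132, 0.001]
contact_force: [-0.6, 0.3, -1.4]
opening: 0.0343
```

Emit:
jog_arm --steps '[{"dx": 0.0, "dy": 0.0, "dz": -0.04, "twist": 0.0}, {"dx": 0.0, "dy": 0.0, "dz": -0.08, "twist": 0.0}, {"dx": 0.0, "dy": 0.0, "dz": -0.12, "twist": 0.0}]'

```text
t: 14.65
tool_pos: [0.5604, -0.3459, 0.1522]
tool_rot: [0.067, 3.131, 0.001]
contact_force: [-3.4, 2.8, 10.5]
opening: 0.0347
```

Emit:
jog_arm --steps '[{"dx": 0.0, "dy": 0.0, "dz": -0.04, "twist": 0.0}, {"dx": 0.0, "dy": 0.0, "dz": -0.08, "twist": 0.0}, {"dx": 0.0, "dy": 0.0, "dz": -0.1, "twist": 0.0}]'

```text
t: 15.02
tool_pos: [0.5605, -0.346, 0.149]
tool_rot: [0.067, 3.131, 0.001]
contact_force: [-4.7, 3.5, 10.2]
opening: 0.0346
```

Emit:
jog_arm --steps '[{"dx": -0.015, "dy": 0.012, "dz": -0.06, "twist": 0.0}, {"dx": -0.015, "dy": 0.012, "dz": -0.1, "twist": 0.0}, {"dx": -0.015, "dy": 0.012, "dz": -0.14, "twist": 0.0}]'

```text
t: 15.4
tool_pos: [0.5603, -0.3459, 0.144]
tool_rot: [0.067, 3.129, -0.002]
contact_force: [-2.5, 1.6, 10.3]
opening: 0.0342
```

Emit:
jog_arm --steps '[{"dx": -0.01, "dy": 0.01, "dz": -0.06, "twist": 0.0}, {"dx": -0.01, "dy": 0.01, "dz": -0.1, "twist": 0.0}, {"dx": -0.01, "dy": 0.01, "dz": -0.12, "twist": 0.0}]'

```text
t: 15.78
tool_pos: [0.5603, -0.3458, 0.14]
tool_rot: [0.067, 3.128, -0.004]
contact_force: [-4.0, 2.4, 11.0]
opening: 0.0345
```

Continue until the vertical force rises (bottom).

Emit:
jog_arm --steps '[{"dx": -0.01, "dy": 0.01, "dz": -0.05, "twist": 0.0}, {"dx": -0.01, "dy": 0.01, "dz": -0.08, "twist": 0.0}, {"dx": -0.01, "dy": 0.01, "dz": -0.08, "twist": 0.0}]'

```text
t: 16.15
tool_pos: [0.5602, -0.3458, 0.1381]
tool_rot: [0.067, 3.127, -0.006]
contact_force: [-2.9, 1.8, 8.9]
opening: 0.0351
```

Emit:
jog_arm --steps '[{"dx": 0.0, "dy": 0.0, "dz": -0.05, "twist": 0.0}, {"dx": 0.0, "dy": 0.0, "dz": -0.08, "twist": 0.0}, {"dx": 0.0, "dy": 0.0, "dz": -0.08, "twist": 0.0}]'

```text
t: 16.52
tool_pos: [0.5606, -0.3459, 0.1377]
tool_rot: [0.067, 3.126, -0.006]
contact_force: [-6.4, 3.9, 15.4]
opening: 0.0349
```

Emit:
jog_arm --steps '[{"dx": -0.01, "dy": 0.01, "dz": -0.06, "twist": 0.0}, {"dx": -0.01, "dy": 0.01, "dz": -0.12, "twist": 0.0}, {"dx": -0.01, "dy": 0.01, "dz": -0.16, "twist": 0.0}, {"dx": -0.01, "dy": 0.01, "dz": -0.16, "twist": 0.0}]'

```text
t: 17.02
tool_pos: [0.5625, -0.3466, 0.1371]
tool_rot: [0.066, 3.12, -0.011]
contact_force: [-7.8, 6.7, 27.2]
opening: 0.0345
```

```bash
python3 - <<'E'
from ov import *
o=ctrl.get_obs();T=o['tool_pos'];print(T,o['contact_force'],o['wrist_torque'],o['opening'])
grab('side','side11')
overlay('side11',[(circ((.5600,-.3466),.018,.182),(255,0,255)),(circ((.5600,-.3466),.018,.152),(255,0,255))],(185,295,365,450),'pics/ov11.png')
E
```

```text
[ 0.5625228  -0.34664096  0.13713973] [-7.79642313  6.72692525 27.21667304] [1.56000682 1.45265005 0.09172761] 0.034517145890785465
```

View pics/ov11.png

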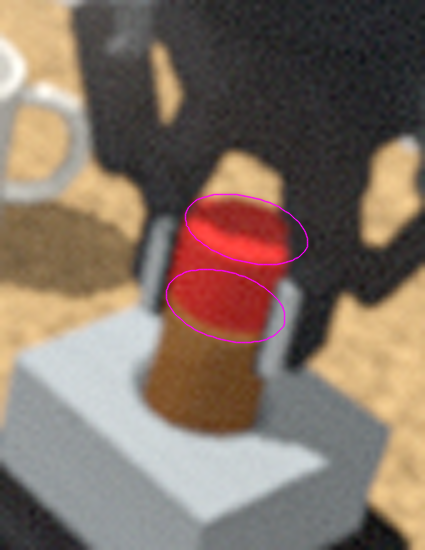

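Emit:
jog_arm --steps '[{"dx": -0.03, "dy": 0.01, "dz": 0.0, "twist": 0.0}, {"dx": -0.03, "dy": 0.01, "dz": 0.0, "twist": 0.0}]'

```text
t: 17.32
tool_pos: [0.561, -0.3463, 0.1378]
tool_rot: [0.066, 3.119, -0.013]
contact_force: [-1.1, -0.7, -0.9]
opening: 0.0349
```

Emit:
jog_arm --steps '[{"dx": 0.0, "dy": 0.0, "dz": 0.0, "twist": 0.0}, {"dx": 0.0, "dy": 0.0, "dz": 0.0, "twist": 0.0}, {"dx": 0.0, "dy": 0.0, "dz": 0.0, "twist": 0.0}, {"dx": 0.0, "dy": 0.0, "dz": 0.0, "twist": 0.0}]' --gripper 60

```text
t: 17.82
tool_pos: [0.5609, -0.3463, 0.1375]
tool_rot: [0.066, 3.12, -0.012]
contact_force: [-0.2, -0.0, 0.1]
opening: 0.0654
```

```bash
python3 - <<'E'
from ov import *
o=ctrl.get_obs();T=o['tool_pos'];print(T,o['contact_force'],o['opening'])
grab('side','side12')
overlay('side12',[(circ((.5600,-.3466),.018,.182),(255,0,255)),(circ((.5600,-.3466),.018,.152),(255,0,255))],(185,295,365,450),'pics/ov12.png')
E
```

```text
[ 0.56088465 -0.34625914  0.13746773] [-0.19344671 -0.03555511  0.12557181] 0.06542329859449765
```

View pics/ov12.png

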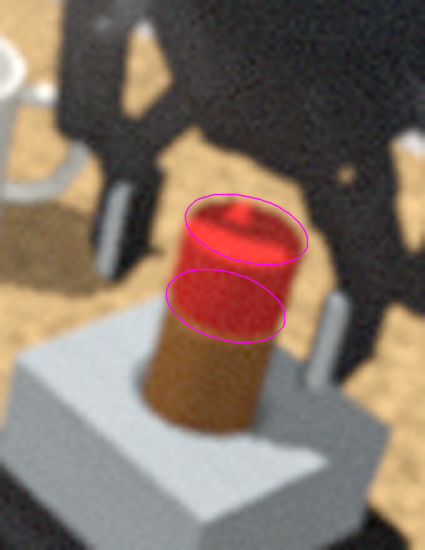

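Emit:
jog_arm --steps '[{"dx": 0.0, "dy": 0.0, "dz": 0.4, "twist": 0.0}, {"dx": 0.0, "dy": 0.0, "dz": 1.0, "twist": 0.0}, {"dx": 0.0, "dy": 0.0, "dz": 1.7, "twist": 0.0}, {"dx": -0.5, "dy": 0.3, "dz": 2.0, "twist": 0.0}, {"dx": -1.0, "dy": 0.3, "dz": 2.0, "twist": 0.0}]'

```text
t: 18.5
tool_pos: [0.5014, -0.3282, 0.2607]
tool_rot: [0.064, 3.116, -0.017]
contact_force: [-0.1, -1.2, -0.5]
opening: 0.0653
```

Emit:
jog_arm --steps '[{"dx": -0.7, "dy": 0.2, "dz": 0.0, "twist": 0.0}, {"dx": -1.4, "dy": 0.3, "dz": 0.0, "twist": 0.0}, {"dx": -1.4, "dy": 0.3, "dz": 0.0, "twist": 0.0}]'

```text
t: 18.88
tool_pos: [0.4157, -0.3099, 0.2607]
tool_rot: [0.066, 3.115, -0.018]
contact_force: [0.1, 0.5, 0.7]
opening: 0.0651
```

```bash
python3 - <<'E'
from ov import *
o=ctrl.get_obs();T=o['tool_pos'];print(T,o['contact_force'],o['opening'])
for n in('side','top'):
    im=grab(n,n+'13');C=cloud(im);f=im['frame'].astype(int)
    m=(np.hypot(C[...,0]-.56,C[...,1]+.346)<.03)&(C[...,2]>.17)&(C[...,2]<.2)&(f[...,0]>2*f[...,1])
    print(n,m.sum(),C[m].mean(0) if m.any() else '',np.percentile(C[m][:,2],[50,90,98]) if m.any() else '')
overlay('side13',[(circ((.5600,-.3466),.018,.182),(255,0,255)),(circ((.5600,-.3466),.018,.152),(255,0,255))],(185,295,365,450),'pics/ov13.png')
E
```

```text
[ 0.41572965 -0.30985036  0.26071363] [0.07245236 0.46617073 0.7266453 ] 0.06505588317566302
side 358 [ 0.5534602  -0.34901447  0.17903449] [0.18074797 0.18196404 0.18244184]
top 133 [ 0.56110574 -0.34311137  0.18074785] [0.18137771 0.18390342 0.18493609]
```

View pics/ov13.png

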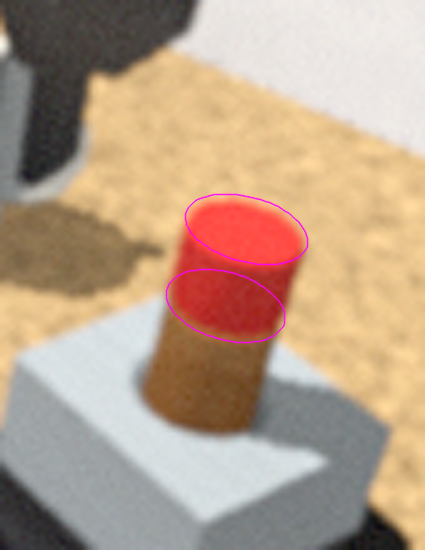

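View pics/side13.png

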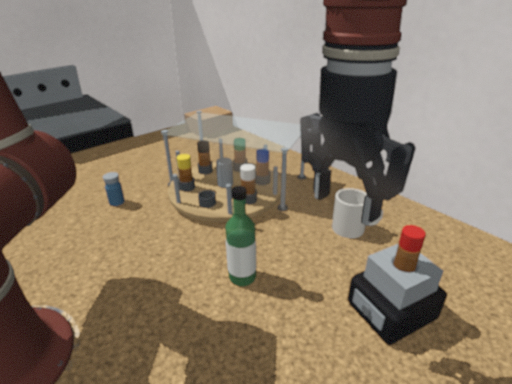

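View pics/top13.png

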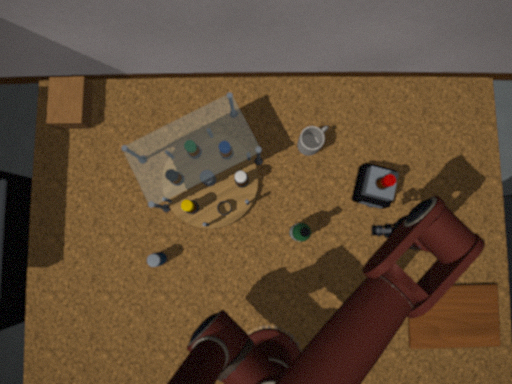

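```bash
python3 -c "
from station import ctrl
print(ctrl.finish_job(), ctrl.get_obs()['t'])"
```

```text
the job is handed in; nothing more can be done
the job is handed in; nothing more can be done
```

I turned the carousel clockwise in two pushes on its finger posts. That brought the red-capped cartridge to rest at the open front, about 0.5–1° off square by my measurement. I then lifted it out, pushed it into the mill collet past the seal, let go and backed away. The job was handed in at about 19 s of the 72 s allowed.

- **Bottomed:** The seal dragged at about 10–11 N. The travel then stopped and the push rose to 27 N with almost no further movement. After release, the depth readings put the cap top at about 182 mm, which matches a bottomed cartridge.
- **Upright and clear:** The last pictures show the cartridge standing upright in the collet with the gripper well away from it.
- **Surroundings:** The other five cartridges are still in their wells. The oil bottle, mug and salt jar look unmoved in the pictures, though I didn't measure their positions again.
- **Disagreements:** The two cameras differed by 2–4 mm on the mill mouth's position. The cartridge seemed tilted about 1° in the grip. During insertion there were side loads of up to about 8 N, and I eased these off before letting go.

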